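# Put the citrus squeezer away in the slide-top caddy

### The arm

A 6-joint arm with a two-finger parallel gripper is mounted at the origin on the work surface. World frame = base frame: x ahead of the robot, y to its left, z up, the work surface at z = 0. Lengths are in m, angles in degrees, forces in N, time in s.
With the tool pointing down it reaches from about 0.25 to 0.725 m from the base axis. Payload 9.7 kg.
Tool frame: the origin (TCP) lies midway between the tips of the shut fingers; the grasp point (between the pads) lies 19 mm behind it (bot.grasp_offset is the distance from the TCP to the grasp point, in m); z points along the fingers, x is the direction in which the jaws open and shut, and the axes are right-handed (so a half turn about z gives the same grasp; the last joint's range is limited). The gripper opens to 85 mm and grips with 20 to 120 N. Pads are 22 mm wide; open, the fingers measure 114 mm over their backs; the gripper's body (76 mm by 85 mm) begins 54 mm behind the grasp point. The pads swing forward as they close: fully open they stand 13 mm farther back than shut.
Start: joints at [73.281, 4.979, 10.078, 95.1, 0, 90], TCP at [0.158, 0.527, 0.231] pointing down, gripper open.
Joint ranges: [-179.16, 179.16], [-48.56, 103.87], [-65.8, 70.77], [-126.05, 130.52], [-82.76, 87.17], [-180, 180]. Speed limits (degrees/s): [127.2, 127.2, 147.25, 180, 180, 180].

### API

Orientations are given as [roll, pitch, yaw] about the fixed x, y, z axes, in that order (R = Rz(yaw) Ry(pitch) Rx(roll)).
In Python, from workcell import bot gives the robot as it stands.
- The arm moves only by the tool send_rows, never from a script. Its argument "targets" is a list of rows, each a list of 5 numbers: the closure, from 0 (fully open) to 1 (shut), then the shift along the world's x, y, z in mm, then the turn about the world's z in degrees. A call has 1 to 10 rows; each row is the pose to reach, as a shift and turn from the pose commanded when the call began; what a row does not reach only later rows make up. A row lasts 1/8 s, in which the tool goes at most 62.5 mm and 10.7 degrees, less where a joint would pass 70% of its speed; a pose out of reach is approached as far as the arm can. A call with a gripper value outside its range is refused whole. The fingers move at their own pace and stop on an object; "squeeze" is the grip in N (left out, the last holds). Time passes only in rows, so rows that repeat a pose let the fingers close. It gives the time, the measured TCP pose, the force and the opening at its end, in the units of the state.
- bot.get_obs(): the state, without advancing time (a new reading comes with each control period).
- bot.camera(name): name is "scene" or "top"; returns a dict with "pixels" (420x560x3 uint8, red, green, blue), "intrinsics" (3x3 intrinsics, pixels), "view" (4x4, takes a point from world to camera coordinates). Camera axes: x right, y down, z forward; pixel columns grow to the right and rows downward; lengths in m; the calibration is good to about 2 mm. A picture is of the moment at which its call begins. There is no depth.
- bot.job_done(): hands the job in, once; it reports no verdict.
The state is a dict: "time": time; "q": joint angles; "qd": joint speeds; "joint_efforts": joint torques, N m; "ee_pos": TCP position; "tcp_rot": TCP orientation; "wrist_force": force on the tool from outside, world axes, zero at the start; "torque": the same for the moment, N m; "opening": finger opening in m.
Only numpy, scipy, OpenCV 4.12 (cv2) and the standard library are available. Lean on these libraries where they do the work, as an engineer would, in place of code of your own. Each camera call takes 0.05 s, during which the arm holds its last target.

### The job

Put the wooden citrus squeezer away: press the orange tab on the wooden caddy down and, keeping it down, slide the green cover all the way open, then lay the squeezer flat inside on the bay's floor. Slide the cover fully shut again in the same way, so that the tab springs up and latches. Handle the caddy gently, do not force its cover, and leave the red press, the sugar bowl and the tortilla warmer where they stand.

Things in the scene. Friction and masses are not known exactly. Their poses are not given: they have to be found in the camera images.
- caddy: Fixed wooden caddy, 144 mm wide (x), 340 long (y), 72 high; origin: centre of underside, z up. Side walls 6 mm thick, 72 high all along. Its -y half is an open bay, inside x -66 to 66, y -164 to -4 mm, end wall 60 high; its +y half is a closed block 60 high. A green cover (129 x 166 x 6 mm, top 68 above the underside) slides along y between the walls. Finger pushes over 30 N on it count as forcing.
- bay (a point): Centre of the bay's floor, top face of the floor (caddy x = 0, y = -87 mm, z = 16 mm); axes as the caddy's.
- cover (a joint): How far the green cover has slid along the caddy's +y, m: 0 shut, 0.158 fully open (hard stops). Rail friction 2 N. Catches in the rail lock it unless the tab is down: latched in the first and last 3 mm, and stopped again about every 35 mm on the way if the tab is let up, so keep it pressed all along, both ways. A sideways push first binds it. Open, the mouth is 154 mm long (caddy y -164 to -10).
- tab (a joint): How far the orange tab is pressed into the cover, m: 0 up, 0.008 bottom stop. The cover is free from 5.5 mm. Spring: about 2.4 N to start, 9 N at 5.5 mm, 12 N at the bottom; it springs up by itself when let go. Moves with the cover.
- tab_face (a point): Nominal centre of the orange tab's upper face, mid-cover; moves with cover and tab; caddy axes. At rest 89 mm above the caddy's underside, caddy y -85 mm shut, +73 open. The true face is up to 8 mm higher or lower, hidden: feel the depth. Face 44 mm (x) by 44 mm (y) between two cross ribs 6 mm thick, 8 high, at its -y and +y ends, for closed fingertips to push against either way.
- squeezer: Loose wooden citrus squeezer lying level, 132 mm long along its x, about 0.12 kg: square butt (16 mm long, 40 x 40 mm) at -x, round waist 26 mm thick and 56 mm long, square collar (16 mm long, 40 x 40 mm), fluted cone 44 mm long at +x. Origin under the middle of its length, at the underside; z up.
- squeezer_waist (a point): Middle of the squeezer's waist, on its axis: 22 mm towards the butt from the middle of its length, 20 mm above the underside; the place to grip, across the squeezer. Axes as the squeezer's.
- squeezer_mid (a point): Middle of the squeezer's length, on its axis, 20 mm above the underside. Axes as the squeezer's.
- red_press: Bystander: loose red aluminium hand press lying along its x, 190 mm long, 68 mm wide, 46 mm high, origin at its underside.
- sugar_bowl: Bystander: loose blue ceramic sugar bowl with lid, 96 mm across, 100 mm high, origin at the centre of its underside.
- tortilla_warmer: Bystander: loose yellow round plastic tortilla warmer, 200 mm across, 80 mm high, origin at the centre of its underside.
Not all that is in view belongs to the job. Of the things like the squeezer, leave any that is black or white; of the rest the smaller one is meant.

How it is judged (in metres and radians):
On the way, in this order (a step that is already met when the one before it is completed fails the run):
1. the cover is slid fully open (at least 150 of its 158 mm) (value of joint cover above 0.15 m), for 0.1 s.
2. the squeezer lies released and at rest on the floor of the bay while the cover is still open (x of squeezer_mid in the frame of caddy between -0.05 and 0.05 m and y of squeezer_mid in the frame of caddy between -0.115 and -0.055 m and z of squeezer_mid in the frame of caddy below 0.046 m and angle between squeezer's own x axis and vertical between 1.42 and 1.72 rad and linear speed of squeezer below 0.03 m/s and contact force between the fingers and squeezer below 0.05 N and value of joint cover above 0.13 m), for 0.2 s.
At the end, for the whole second after the job is handed in: The cover is shut within 4 mm, the tab is up (pressed under 3 mm), and the squeezer lies level (8 degrees), released and still on the bay floor: its middle within 50 mm of the centre line across, at caddy y -115 to -55 mm, axis under 46 mm above the underside (value of joint cover below 0.004 m and value of joint tab below 0.003 m and x of squeezer_mid in the frame of caddy between -0.05 and 0.05 m and y of squeezer_mid in the frame of caddy between -0.115 and -0.055 m and z of squeezer_mid in the frame of caddy below 0.046 m and angle between squeezer's own x axis and vertical between 1.42 and 1.72 rad and linear speed of squeezer below 0.03 m/s and contact force between the fingers and squeezer below 0.05 N); the robot touches nothing.
It fails at once if the fingers push on the caddy, its cover or its tab with more than 30 N (contact force between the fingers and caddy above 30 N).
It fails at once if a bystander (red press, sugar bowl or tortilla warmer) is moved by more than 30 mm (distance of any of red_press, sugar_bowl, tortilla_warmer from where it was at the start of the episode above 0.03 m).
It also fails if it takes over 61 s, if anything falls off the work surface, if the arm or the gripper's body presses on something with over 40 N, if the wrist force passes 120 N, or if a joint passes its speed limit or range.

## Working session

There is one attempt and no reset: what is moved stays moved. The work goes in short steps, Python scripts to look and compute and a tool call to move; the robot and the scene stay as the last step left them, time stands still between calls to the robot, and variables do not carry over. Pictures are saved under pics/ and viewed, and the job is handed in when it is done.

Besides the shell and the picture viewer there is one more tool, called after "Call:" by a JSON object that holds its "fn" and its "kwargs", one argument or row to a line. send_rows: Moves the arm, as the interface text tells. Its arguments: {"type":"object","properties":{"targets":{"type":"array","items":{"type":"array","items":{"type":"number"}}},"squeeze":{"type":"number"}},"required":["targets"]}

```bash
mkdir -p pics
python3 - <<'E'
from workcell import bot
import cv2, numpy as np
o=bot.get_obs();print(o)
for n in ("scene","top"):
    c=bot.camera(n);cv2.imwrite(f"pics/{n}0.png",c["pixels"][:,:,::-1]);print(n,c["intrinsics"],c["view"])
    np.savez(f"{n}.npz",K=c["intrinsics"],V=c["view"])
print(bot.grasp_offset)
E
```

```text
{'time': 0.0, 'q': array([ 7.32812557e+01,  5.01123160e+00,  1.00336924e+01,  9.51000257e+01,
       -8.10736919e-04,  8.99993843e+01]), 'qd': array([ 0.05700079,  0.05107869,  0.00529967,  0.0044394 , -0.11354771,
        0.05986084]), 'joint_efforts': array([ 1.22090583e-03, -5.20387459e+01,  4.64803362e+01,  1.64762407e-02,
        1.58083376e-04,  6.51246694e-06]), 'ee_pos': array([0.15815619, 0.52652213, 0.23057499]), 'tcp_rot': array([1.79999190e+02, 7.75649079e-02, 7.32818714e+01]), 'wrist_force': array([-0.12404352,  0.01470282,  0.0388912 ]), 'torque': array([0.00221105, 0.02087484, 0.02759742]), 'opening': 0.08515492992416564}
scene [[397.38448207   0.         280.3546196 ]
 [  0.         397.38448207 204.75747762]
 [  0.           0.           1.        ]] [[ 0.75376394  0.65710495 -0.00728088 -0.44548216]
 [ 0.41404197 -0.48349229 -0.77123567 -0.1074727 ]
 [-0.51030302  0.57831504 -0.63650808  1.50651049]
 [ 0.          0.          0.          1.        ]]
top [[442.91704179   0.         282.51610141]
 [  0.         442.91704179 210.45667161]
 [  0.           0.           1.        ]] [[-0.02692843 -0.99945508 -0.01908926  0.0865642 ]
 [-0.9911763   0.02917495 -0.12929953  0.54011556]
 [ 0.12978601  0.01543899 -0.99142182  1.35084491]
 [ 0.          0.          0.          1.        ]]
0.0187
```

View pics/scene0.png

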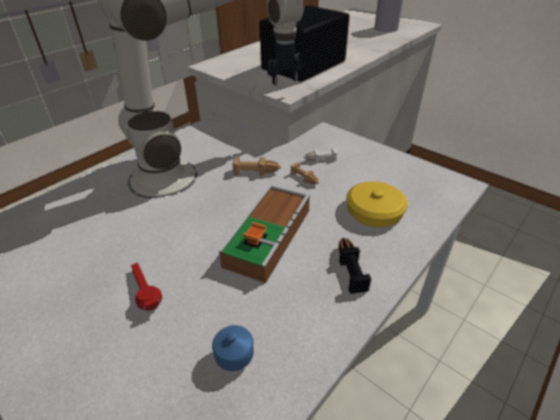

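View pics/top0.png

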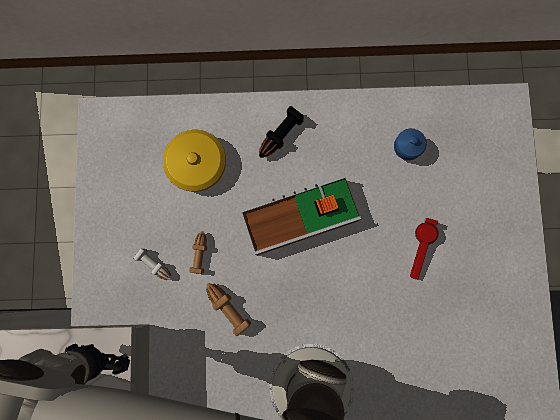

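The top view shows four squeezer-like things: black (282,132), white (155,263), larger wooden (228,308) and smaller wooden (199,253). The smaller wooden one at (199,253) fits the description. I'll check it and the caddy in close crops.

```bash
cat > h.py <<'E'
import numpy as np, cv2
def cam(n):
    d=np.load(f"{n}.npz");return d["K"],d["V"]
def back(n,uv,z):
    K,V=cam(n);R=V[:3,:3];t=V[:3,3];C=-R.T@t
    uv=np.atleast_2d(uv).astype(float)
    d=np.c_[uv,np.ones(len(uv))]@np.linalg.inv(K).T@R
    return C+d*((z-C[2])/d[:,2])[:,None]
def proj(n,P):
    K,V=cam(n);p=np.atleast_2d(P)@V[:3,:3].T+V[:3,3];p=p@K.T;return p[:,:2]/p[:,2:]
E
python3 - <<'E'
import cv2
from h import *
t=cv2.imread("pics/top0.png");
cv2.imwrite("pics/c1.png",cv2.resize(t[220:350,130:270],None,fx=4.5,fy=4.5,interpolation=cv2.INTER_CUBIC))
cv2.imwrite("pics/c2.png",cv2.resize(t[170:265,235:370],None,fx=5.5,fy=5.5,interpolation=cv2.INTER_CUBIC))
E
```

```text
(no output)
```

View pics/c1.png

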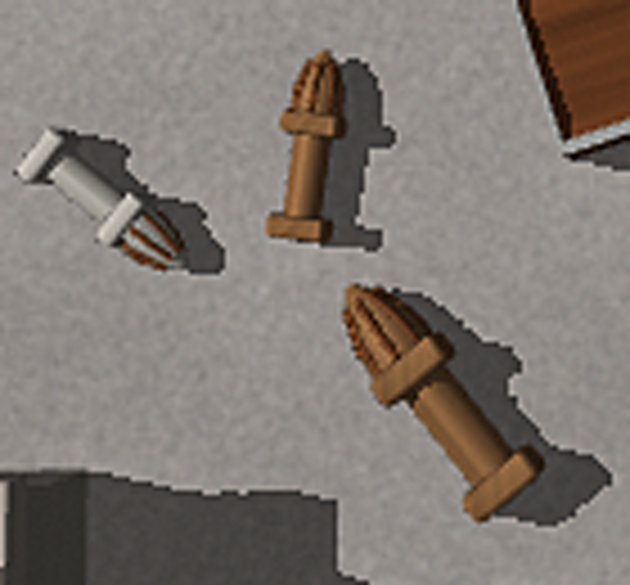

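View pics/c2.png

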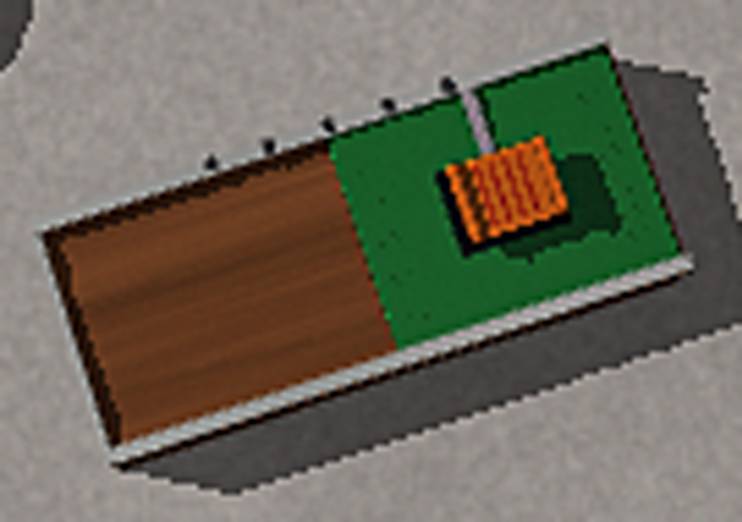

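```bash
python3 - <<'E'
from h import *
from scipy.optimize import least_squares
t=lambda a,ox,oy,f: np.array([ox+(a[0]+.5)/f-.5,oy+(a[1]+.5)/f-.5])
obs=[((-72,170),(113,456)),((72,170),(42,233)),((72,-170),(606,43)),((-72,-170),(692,265))]
px=np.array([t(o[1],235,170,5.5) for o in obs]);P=np.array([o[0] for o in obs])/1000
print(px);W=back("top",px,.072);print(W)
def pose(p,L,z): 
    c,s=np.cos(p[2]),np.sin(p[2]);return np.c_[p[0]+c*L[:,0]-s*L[:,1],p[1]+s*L[:,0]+c*L[:,1],np.full(len(L),z) if np.isscalar(z) else z]
r=least_squares(lambda p:(proj("top",pose(p,P,.072))-px).ravel(),[.4,0,.3])
print("caddy",r.x,np.degrees(r.x[2]),r.fun)
p=r.x
for n,o in (("top",(235,170,5.5)),):
  img=cv2.imread("pics/top0.png")
# scene overlay
s=cv2.imread("pics/scene0.png");s=cv2.resize(s,None,fx=1,fy=1)
for z in (.0,.072):
    q=proj("scene",pose(p,P,z));print(z,q.round(1))
# tab face corner predicted
T=np.array([(0,-85),(22,-63),(-22,-63),(22,-107),(-22,-107)])/1000
for z in (.081,.089,.097): print(z,((proj("top",pose(p,T,z))-[235,170]+.5)*5.5).round(), proj("scene",pose(p,T,z)).round(1)[0])
# squeezers
pts={"tip":(322,52,.02),"buttL":(267,236,.04),"buttR":(328,241,.04),"colL":(281,127,.04),"colR":(341,133,.04)}
for k,(a,b,z) in pts.items(): print(k,back("top",t((a,b),130,220,4.5),z))
print("big tip",back("top",t((350,288),130,220,4.5),.03),back("top",t((505,497),130,220,4.5),.05))
pp=lambda u,v,z:back("top",(u,v),z)[0].round(3)
print("yellow",pp(195,160,.06),"blue",pp(409,144,.05),"red",pp(427,232,.02),pp(415,277,.02),"black",pp(282,132,.03))
E
python3 - <<'E'
import cv2
t=cv2.imread("pics/scene0.png")
cv2.imwrite("pics/c3.png",cv2.resize(t[140:290,200:340],None,fx=4,fy=4,interpolation=cv2.INTER_CUBIC))
E
```

```text
[[255.13636364 252.5       ]
 [242.22727273 211.95454545]
 [344.77272727 177.40909091]
 [360.40909091 217.77272727]]
[[ 0.4122561   0.1567232   0.072     ]
 [ 0.53662355  0.19383545  0.072     ]
 [ 0.63427668 -0.12310306  0.072     ]
 [ 0.50830274 -0.16475319  0.072     ]]
caddy [0.52309783 0.01568696 0.29598113] 16.95846959655677 [-0.14137339  2.54092323 -1.81254335 -1.8172036   0.81139017 -2.35211327
  1.12149708  1.44106438]
0.0 [[269.8 200.2]
 [308.2 210.9]
 [264.3 283.4]
 [219.6 267.6]]
0.072 [[269.2 183.6]
 [309.  194.1]
 [263.4 266. ]
 [216.9 250.3]]
0.081 [[511. 197.]
 [460. 173.]
 [486. 248.]
 [535. 147.]
 [562. 222.]] [253.7 235.7]
0.089 [[512. 195.]
 [461. 170.]
 [487. 246.]
 [537. 145.]
 [564. 220.]] [253.6 233.7]
0.097 [[513. 193.]
 [462. 168.]
 [488. 244.]
 [538. 143.]
 [565. 218.]] [253.4 231.7]
tip [[0.48602968 0.33026095 0.02      ]]
buttL [[0.35912418 0.36436832 0.04      ]]
buttR [[0.35461738 0.32251667 0.04      ]]
colL [[0.43326037 0.35472456 0.04      ]]
colR [[0.42798767 0.31328448 0.04      ]]
big tip [[0.32221237 0.3094714  0.03      ]] [[0.18255755 0.20279258 0.05      ]]
yellow [0.707 0.341 0.06 ] blue [ 0.739 -0.332  0.05 ] red [ 0.463 -0.378  0.02 ] [ 0.325 -0.332  0.02 ] black [0.798 0.066 0.03 ]
```

View pics/c3.png

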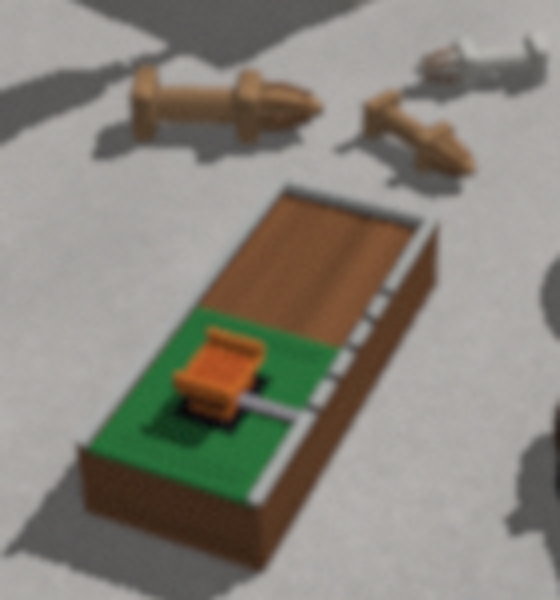

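```bash
python3 - <<'E'
from h import *
from scipy.optimize import least_squares
R=lambda n:(lambda KV:-KV[1][:3,:3].T@KV[1][:3,3])(cam(n))
print("cams",R("top"),R("scene"))
for n in("top","scene"):
    im=cv2.imread(f"pics/{n}0.png");b,g,r=[im[...,i].astype(int) for i in range(3)]
    m=((g>1.5*r)&(g>1.3*b)&(g>40)).astype(np.uint8)
    cs,_=cv2.findContours(m,cv2.RETR_EXTERNAL,cv2.CHAIN_APPROX_NONE)
    c=max(cs,key=cv2.contourArea);h=cv2.convexHull(c);print(n,cv2.contourArea(c))
    q=cv2.approxPolyDP(h,3,True)[:,0];print("green",q)
    print(back(n,q,.068).round(4))
    m=((r>180)&(g<140)&(b<60)).astype(np.uint8);u=np.argwhere(m);print("orange n",len(u),u.mean(0)[::-1])
E
python3 - <<'E'
import cv2,numpy as np
t=cv2.imread("pics/top0.png")
cv2.imwrite("pics/c4.png",cv2.resize(t[172:235,300:370],None,fx=9,fy=9,interpolation=cv2.INTER_NEAREST))
E
```

```text
cams [0.36236002 0.0499035  1.41074626] [ 1.14906346 -0.63047137  0.87277582]
top 1594.5
green [[345 180]
 [358 216]
 [307 233]
 [295 196]]
[[ 0.627  -0.124   0.068 ]
 [ 0.5144 -0.1584  0.068 ]
 [ 0.467  -0.0016  0.068 ]
 [ 0.5817  0.0313  0.068 ]]
orange n 100 [326.43 204.46]
scene 1063.5
green [[249 217]
 [283 227]
 [260 265]
 [222 252]]
[[ 0.4695 -0.0064  0.068 ]
 [ 0.5783  0.0274  0.068 ]
 [ 0.6295 -0.1267  0.068 ]
 [ 0.5162 -0.1608  0.068 ]]
orange n 13 [257.69230769 235.15384615]
```

View pics/c4.png

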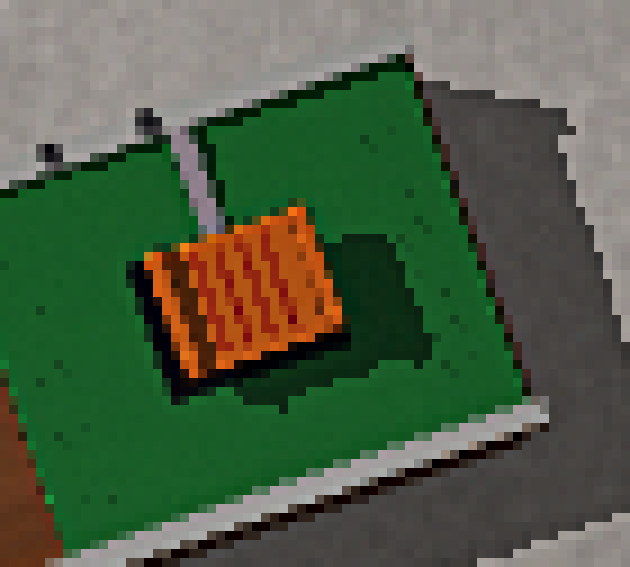

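Run:
```python
from h import *
top=(326.8,203.8);sc=(254.4,231.6)
for z in (.081,.089,.093,.097): print(z,back("top",top,z)[0].round(4),back("scene",sc,z)[0].round(4))
a=np.radians(16.85);x=np.array([np.cos(a),np.sin(a)]);y=np.array([-x[1],x[0]])
for c in ((.549,-.064),(.5475,-.0632),(.5484,-.0666)):
    o=np.array(c)+.085*y; print("origin",o,"tab",c,"open tab",np.array(c)+.158*y,"squeezer waist y-65",o-.065*y,"mid",o-.087*y)
print(x,y)
```

```text
0.081 [ 0.5528 -0.064   0.081 ] [ 0.5374 -0.052   0.081 ]
0.089 [ 0.5517 -0.0633  0.089 ] [ 0.5436 -0.0579  0.089 ]
0.093 [ 0.5511 -0.063   0.093 ] [ 0.5467 -0.0608  0.093 ]
0.097 [ 0.5505 -0.0626  0.097 ] [ 0.5498 -0.0637  0.097 ]
origin [0.5243613  0.01735069] tab (0.549, -0.064) open tab [0.503201   0.08721657] squeezer waist y-65 [ 0.54320266 -0.04485866] mid [ 0.54957973 -0.06591413]
origin [0.5228613  0.01815069] tab (0.5475, -0.0632) open tab [0.501701   0.08801657] squeezer waist y-65 [ 0.54170266 -0.04405866] mid [ 0.54807973 -0.06511413]
origin [0.5237613  0.01475069] tab (0.5484, -0.0666) open tab [0.502601   0.08461657] squeezer waist y-65 [ 0.54260266 -0.04745866] mid [ 0.54897973 -0.06851413]
[0.95706691 0.28986711] [-0.28986711  0.95706691]
```

Call:
{"fn": "send_rows", "kwargs": {
  "targets": [
    [1,33,-50,0,-6],
    [1,66,-100,0,-12],
    [1,98,-150,0,-18],
    [1,131,-200,-10,-24],
    [1,163,-250,-20,-30],
    [1,196,-300,-30,-36],
    [1,229,-350,-40,-42],
    [1,262,-400,-50,-48],
    [1,294,-450,-60,-54],
    [1,327,-500,-60,-56.4]
  ],
  "squeeze": 40
}}

```text
time: 1.35
ee_pos: [0.4855, 0.0248, 0.1703]
tcp_rot: [-180.0, 0.1, 16.7]
wrist_force: [0.8, 0.1, -0.1]
opening: -0.0003
```

```bash
python3 -c "
from workcell import bot
o=bot.get_obs();print(o['time'],o['ee_pos'],o['tcp_rot'],o['wrist_force'],o['opening'])"
```

```text
1.35 [0.48551619 0.02478343 0.1703401 ] [-1.79977873e+02  6.20071824e-02  1.67359689e+01] [ 0.82813923  0.08033889 -0.06902515] -0.0002819031733944501
```

Call:
{"fn": "send_rows", "kwargs": {
  "targets": [
    [1,33,-45,-20,0],
    [1,65,-90,-45,0],
    [1,65,-90,-55,0],
    [1,65,-90,-55,0]
  ]
}}

```text
time: 1.85
ee_pos: [0.5493, -0.0631, 0.1152]
tcp_rot: [-179.9, 0.1, 16.8]
wrist_force: [0.3, -0.0, 0.3]
opening: -0.0002
```

```bash
cat > snap.py <<'E'
import sys,cv2,numpy as np
from workcell import bot
tag=sys.argv[1]
out=[]
for n in sys.argv[2:]:
    im=bot.camera(n)["pixels"][:,:,::-1];cv2.imwrite(f"pics/{n}_{tag}.png",im)
o=bot.get_obs();print(o['time'],o['ee_pos'].round(4),o['tcp_rot'].round(2),o['wrist_force'].round(2),round(o['opening'],4))
E
python3 snap.py 1 scene top
python3 - <<'E'
import cv2
t=cv2.imread("pics/scene_1.png")
cv2.imwrite("pics/c5.png",cv2.resize(t[140:290,200:340],None,fx=4,fy=4,interpolation=cv2.INTER_CUBIC))
E
```

```text
1.95 [ 0.55   -0.0624  0.1171] [ 1.800e+02 -3.000e-02  1.694e+01] [ 0.42 -0.36  0.78] -0.0001
```

View pics/c5.png

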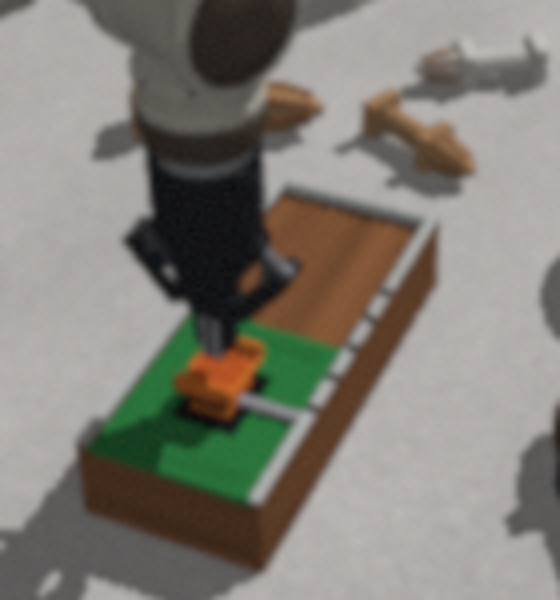

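Call:
{"fn": "send_rows", "kwargs": {
  "targets": [
    [1,0,0,-6,0],
    [1,0,0,-12,0],
    [1,0,0,-15,0],
    [1,0,0,-17,0],
    [1,0,0,-17,0]
  ]
}}

```text
time: 2.58
ee_pos: [0.5502, -0.0632, 0.0992]
tcp_rot: [-180.0, 0.0, 16.9]
wrist_force: [0.1, -0.2, -0.1]
opening: 0.0004
```

Call:
{"fn": "send_rows", "kwargs": {
  "targets": [
    [1,0,0,-1.5,0],
    [1,0,0,-3,0],
    [1,0,0,-3,0]
  ]
}}

```text
time: 2.95
ee_pos: [0.5503, -0.0633, 0.0965]
tcp_rot: [180.0, -0.0, 16.9]
wrist_force: [0.0, -0.2, 1.8]
opening: -0.0001
```

Call:
{"fn": "send_rows", "kwargs": {
  "targets": [
    [1,0,0,-1,0],
    [1,0,0,-2,0],
    [1,0,0,-2,0]
  ]
}}

```text
time: 3.32
ee_pos: [0.5503, -0.0633, 0.0945]
tcp_rot: [180.0, -0.0, 16.9]
wrist_force: [-0.7, -0.4, 4.8]
opening: 0.0002
```

Call:
{"fn": "send_rows", "kwargs": {
  "targets": [
    [1,0,0,-1.5,0],
    [1,0,0,-3,0],
    [1,0,0,-4.5,0],
    [1,0,0,-4.5,0]
  ]
}}

```text
time: 3.82
ee_pos: [0.5504, -0.0633, 0.0905]
tcp_rot: [180.0, -0.1, 16.9]
wrist_force: [-1.4, 0.6, 10.4]
opening: -0.0003
```

Call:
{"fn": "send_rows", "kwargs": {
  "targets": [
    [1,0,0,-0.4,0],
    [1,-0.9,2.9,-0.4,0],
    [1,-1.7,5.7,-0.4,0],
    [1,-2.6,8.6,-0.4,0],
    [1,-3.5,11.5,-0.4,0],
    [1,-4.3,14.4,-0.4,0],
    [1,-5.2,17.2,-0.4,0],
    [1,-5.2,17.2,-0.4,0]
  ]
}}

```text
time: 4.82
ee_pos: [0.5452, -0.0462, 0.0903]
tcp_rot: [179.9, -0.1, 16.9]
wrist_force: [-2.9, -1.2, 9.7]
opening: 0.0003
```

```bash
python3 snap.py 2 scene top
python3 - <<'E'
import cv2
t=cv2.imread("pics/scene_2.png")
cv2.imwrite("pics/c6.png",cv2.resize(t[140:290,200:340],None,fx=4,fy=4,interpolation=cv2.INTER_CUBIC))
E
```

```text
4.925 [ 0.5452 -0.0462  0.0903] [ 1.7996e+02 -5.0000e-02  1.6870e+01] [-2.59 -0.87  9.45] 0.0001
```

View pics/c6.png

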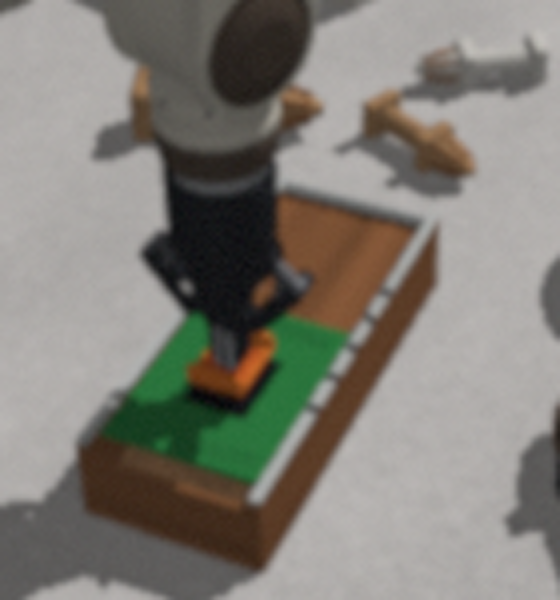

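Call:
{"fn": "send_rows", "kwargs": {
  "targets": [
    [1,-1.2,3.8,-0.7,0],
    [1,-2.8,9,-0.7,0],
    [1,-4.5,14.3,-0.7,0],
    [1,-6.3,20,-0.7,0],
    [1,-8.1,25.7,-0.7,0],
    [1,-9.9,31.5,-0.7,0],
    [1,-11.7,37.2,-0.7,0],
    [1,-13.5,42.9,-0.7,0],
    [1,-14.7,46.8,-0.7,0],
    [1,-14.7,46.8,-0.7,0]
  ]
}}

```text
time: 6.18
ee_pos: [0.5307, 0.0009, 0.0897]
tcp_rot: [180.0, -0.1, 16.9]
wrist_force: [-2.2, 0.7, 8.7]
opening: 0.0
```

```bash
python3 snap.py 3 scene
python3 - <<'E'
import cv2
t=cv2.imread("pics/scene_3.png")
cv2.imwrite("pics/c7.png",cv2.resize(t[140:290,200:340],None,fx=4,fy=4,interpolation=cv2.INTER_CUBIC))
E
```

```text
6.225 [0.5307 0.0009 0.0897] [ 1.7998e+02 -8.0000e-02  1.6890e+01] [-2.06  0.55  9.71] -0.0
```

View pics/c7.png

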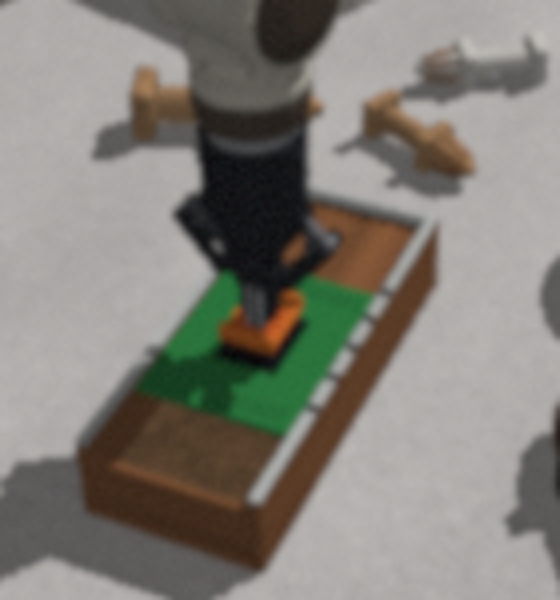

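Call:
{"fn": "send_rows", "kwargs": {
  "targets": [
    [1,-1.2,3.8,-0.5,0],
    [1,-3,9.5,-0.5,0],
    [1,-4.8,15.3,-0.5,0],
    [1,-6.6,21,-0.5,0],
    [1,-8.4,26.7,-0.5,0],
    [1,-10.2,32.4,-0.5,0],
    [1,-12,38.1,-0.5,0],
    [1,-13.8,43.9,-0.5,0],
    [1,-15.6,49.6,-0.5,0],
    [1,-17,54.3,-0.5,0]
  ]
}}

```text
time: 7.48
ee_pos: [0.514, 0.055, 0.0894]
tcp_rot: [179.9, -0.1, 16.9]
wrist_force: [-0.7, -2.5, 10.6]
opening: 0.0001
```

Call:
{"fn": "send_rows", "kwargs": {
  "targets": [
    [1,-1.2,4,0,0],
    [1,-2.5,8,0,0],
    [1,-3.7,12,0,0],
    [1,-5,16,0,0],
    [1,-6.2,20,0,0],
    [1,-7.5,24,0,0],
    [1,-8.7,28,0,0],
    [1,-9.6,31,0,0],
    [1,-10,33,0,0],
    [1,-10,33,0,0]
  ]
}}

```text
time: 8.72
ee_pos: [0.5041, 0.0875, 0.0894]
tcp_rot: [179.9, -0.1, 16.9]
wrist_force: [-0.3, -3.9, 10.7]
opening: -0.0001
```

```bash
python3 snap.py 4 scene top
python3 - <<'E'
import cv2
t=cv2.imread("pics/scene_4.png")
cv2.imwrite("pics/c8.png",cv2.resize(t[140:290,200:340],None,fx=4,fy=4,interpolation=cv2.INTER_CUBIC))
t=cv2.imread("pics/top_4.png")
cv2.imwrite("pics/c9.png",cv2.resize(t[170:265,235:370],None,fx=5.5,fy=5.5,interpolation=cv2.INTER_CUBIC))
E
```

```text
8.825 [0.5041 0.0876 0.0893] [ 1.799e+02 -1.100e-01  1.686e+01] [-0.97 -4.58 11.57] 0.0002
```

View pics/c8.png

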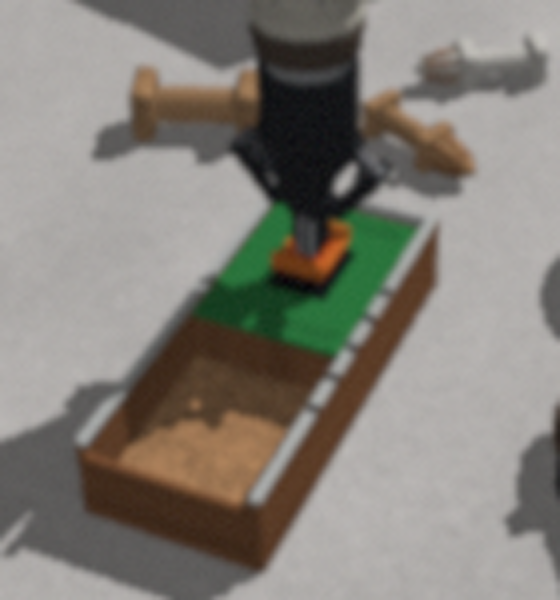

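View pics/c9.png

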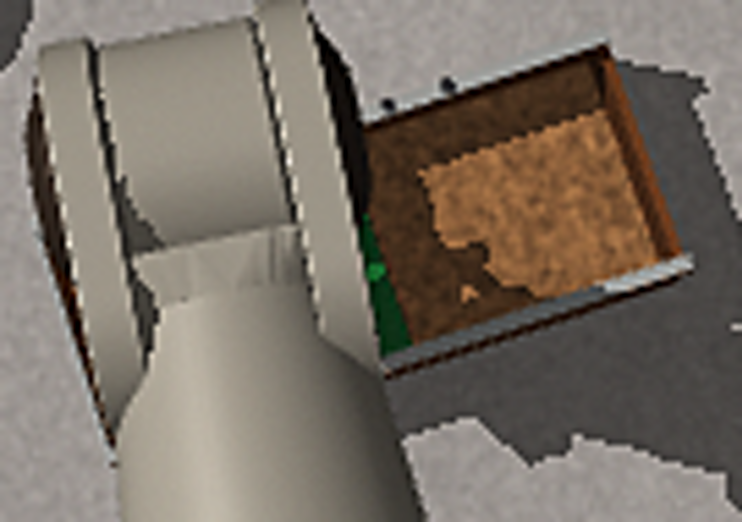

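Call:
{"fn": "send_rows", "kwargs": {
  "targets": [
    [1,-0.6,2,0,0],
    [1,-1.2,4,0,0],
    [1,-1.2,4,0,0]
  ]
}}

```text
time: 9.2
ee_pos: [0.5032, 0.0913, 0.0895]
tcp_rot: [179.8, -0.1, 16.8]
wrist_force: [1.7, -6.5, 10.8]
opening: -0.0003
```

```bash
python3 snap.py 5 scene
python3 - <<'E'
from h import *
im=cv2.imread("pics/scene_5.png");b,g,r=[im[...,i].astype(int) for i in range(3)]
m=((g>1.5*r)&(g>1.3*b)&(g>40)).astype(np.uint8)
cs,_=cv2.findContours(m,cv2.RETR_EXTERNAL,cv2.CHAIN_APPROX_NONE)
c=max(cs,key=cv2.contourArea);q=cv2.approxPolyDP(cv2.convexHull(c),3,True)[:,0]
P=back("scene",q,.068)
a=np.radians(17);x=np.array([np.cos(a),np.sin(a)]);y=np.array([-x[1],x[0]]);o=np.array([.525,.017])
for u,p in zip(q,P): print(u,p.round(4),"caddy",((p[:2]-o)@x).round(4),((p[:2]-o)@y).round(4))
for p in ([.4695,-.0064],[.5783,.0274],[.6295,-.1267],[.5162,-.1608]): p=np.array(p);print("shut",((p-o)@x).round(4),((p-o)@y).round(4))
E
```

```text
9.25 [0.5032 0.0913 0.0894] [ 1.7985e+02 -1.4000e-01  1.6840e+01] [ 2.2  -5.62  9.52] 0.0001
[269 189] [0.4206 0.1384 0.068 ] caddy -0.0643 0.1466
[302 197] [0.5313 0.1765 0.068 ] caddy 0.0527 0.1507
[283 228] [0.5811 0.0241 0.068 ] caddy 0.0557 -0.0096
[249 218] [ 0.4728 -0.0097  0.068 ] caddy -0.0577 -0.0103
shut -0.0599 -0.0062
shut 0.054 -0.0056
shut 0.0579 -0.168
shut -0.0604 -0.1675
```

Call:
{"fn": "send_rows", "kwargs": {
  "targets": [
    [1,0,0,25,0],
    [1,0,0,80,0],
    [0.5,-20,50,100,10],
    [0,-40,100,100,20],
    [0,-60,150,100,30],
    [0,-80,200,100,40],
    [0,-105,248,70,50],
    [0,-105,248,60,60],
    [0,-105,248,60,66.6],
    [0,-105,248,60,66.6]
  ]
}}

```text
time: 10.5
ee_pos: [0.3968, 0.3401, 0.1476]
tcp_rot: [-180.0, 0.0, 83.5]
wrist_force: [0.0, 0.2, 0.0]
opening: 0.0853
```

```bash
python3 snap.py 6 scene top
python3 - <<'E'
import cv2
t=cv2.imread("pics/scene_6.png")
cv2.imwrite("pics/c10.png",cv2.resize(t[100:250,200:400],None,fx=4,fy=4,interpolation=cv2.INTER_CUBIC))
t=cv2.imread("pics/top_6.png")
cv2.imwrite("pics/c11.png",cv2.resize(t[170:350,130:380],None,fx=3.2,fy=3.2,interpolation=cv2.INTER_CUBIC))
E
```

```text
10.6 [0.3971 0.34   0.148 ] [-1.7999e+02  1.0000e-02  8.3320e+01] [-0.29 -0.02  0.38] 0.0851
```

View pics/c10.png

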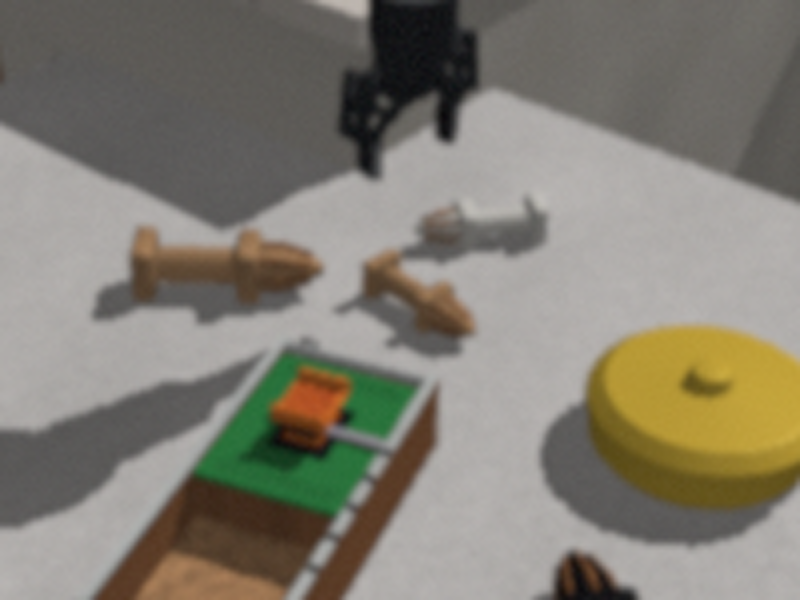

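View pics/c11.png

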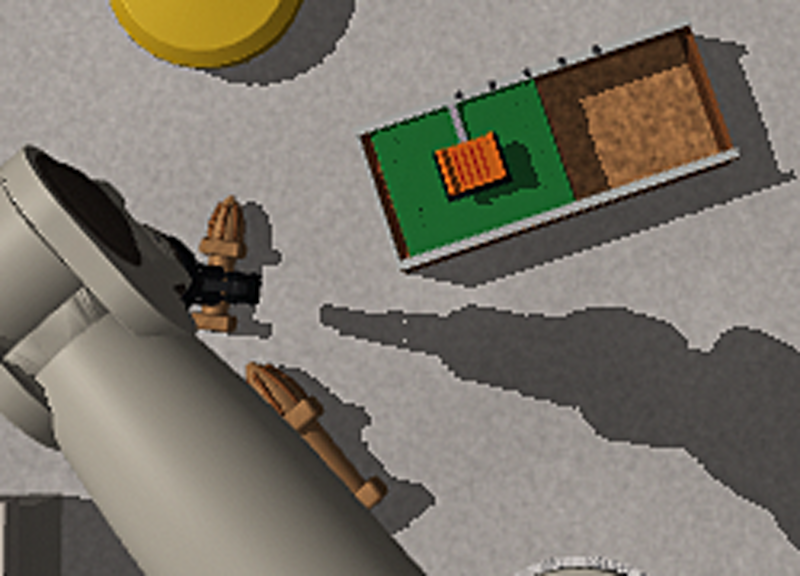

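Run:
```python
from h import *
for n,p,z in (("waist",(405,289),.02),("tip",(473,331),.02),("butttop near",(392,259),.04),("col",(436,308),.02)):
    print(n,back("scene",(np.array(p)+.5)/4-.5+[200,100],z)[0].round(4))
print(proj("scene",[[.398,.339,.02],[.486,.330,.02]]), proj("top",[.398,.339,.033]))
im=cv2.imread("pics/top0.png").astype(int)
b,g,r=im[...,0],im[...,1],im[...,2]
s=im[228:280,186:214];m=(s[...,2]>1.35*s[...,0])
u=np.argwhere(m)+[228,186]
# width centres per row
for row in range(228,280):
    k=u[u[:,0]==row][:,1]
    if len(k): print(row,k.min(),k.max(),end="; ")
```

```text
waist [0.3966 0.3401 0.02  ]
tip [0.4849 0.3283 0.02  ]
butttop near [0.3742 0.3478 0.04  ]
col [0.4375 0.3348 0.02  ]
[[300.97022287 172.1449922 ]
 [318.4014301  182.28959528]] [[197.60637722 259.17722058]]
231 201 202; 232 200 202; 233 198 203; 234 198 204; 235 197 205; 236 197 205; 237 196 205; 238 196 205; 239 195 205; 240 195 206; 241 195 206; 242 195 206; 243 195 205; 244 193 205; 245 193 205; 246 192 206; 247 192 206; 248 192 206; 249 194 206; 250 195 206; 251 195 203; 252 195 202; 253 195 202; 254 195 202; 255 195 202; 256 194 202; 257 194 202; 258 194 202; 259 194 202; 260 194 201; 261 194 201; 262 194 201; 263 193 201; 264 193 201; 265 193 201; 266 193 200; 267 193 200; 268 189 201; 269 189 203; 270 189 203; 271 189 203; 272 190 203; 273 198 202;
```

Call:
{"fn": "send_rows", "kwargs": {
  "targets": [
    [0,0,0,-50,-0.5],
    [0,0,0,-100,-0.5],
    [0,0,0,-130,-0.5],
    [0,0,0,-143,-0.5],
    [0,0,0,-143,-0.5],
    [1,0,0,-143,-0.5],
    [1,0,0,-143,-0.5],
    [1,0,0,-143,-0.5],
    [1,0,0,-143,-0.5],
    [1,0,0,-143,-0.5]
  ],
  "squeeze": 40
}}

```text
time: 11.85
ee_pos: [0.3974, 0.3404, 0.006]
tcp_rot: [180.0, -0.1, 83.0]
wrist_force: [-0.6, -0.9, 6.3]
opening: 0.0245
```

Call:
{"fn": "send_rows", "kwargs": {
  "targets": [
    [1,0,0,10,0],
    [1,0,0,40,0],
    [1,0,0,90,0],
    [1,0,0,140,0],
    [1,0,0,140,0]
  ]
}}

```text
time: 12.48
ee_pos: [0.3985, 0.3412, 0.1497]
tcp_rot: [179.7, -0.3, 83.0]
wrist_force: [0.5, 0.4, -2.8]
opening: 0.0242
```

```bash
python3 snap.py 7 scene top
python3 - <<'E'
import cv2
t=cv2.imread("pics/scene_7.png")
cv2.imwrite("pics/c12.png",cv2.resize(t[90:220,240:380],None,fx=4,fy=4,interpolation=cv2.INTER_CUBIC))
E
```

```text
12.575 [0.3971 0.3401 0.1451] [ 1.7999e+02 -1.0000e-02  8.2980e+01] [-0.24  0.1  -2.32] 0.0249
```

View pics/c12.png

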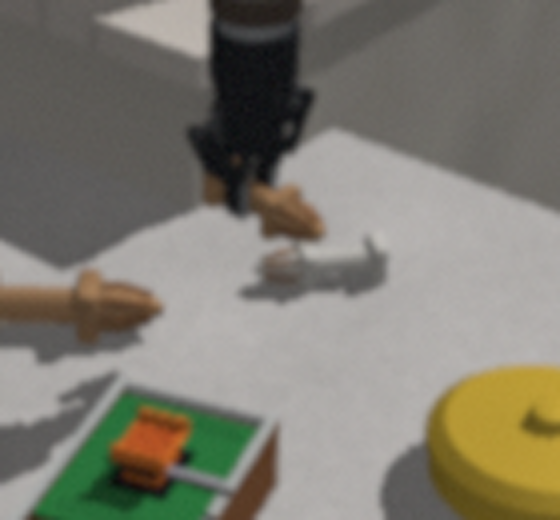

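Call:
{"fn": "send_rows", "kwargs": {
  "targets": [
    [1,18,-48,5,-8],
    [1,36,-96,5,-16],
    [1,55,-144,5,-25],
    [1,73,-192,5,-33],
    [1,92,-240,5,-41],
    [1,110,-289,5,-50],
    [1,129,-337,5,-58],
    [1,147,-385,5,-66],
    [1,147,-385,5,-66],
    [1,147,-385,-10,-66]
  ]
}}

```text
time: 13.82
ee_pos: [0.5439, -0.0449, 0.134]
tcp_rot: [-180.0, 0.0, 17.0]
wrist_force: [-0.7, 0.5, -2.3]
opening: 0.0245
```

```bash
python3 snap.py 8 scene top
python3 - <<'E'
import cv2
t=cv2.imread("pics/scene_8.png")
cv2.imwrite("pics/c13.png",cv2.resize(t[130:290,200:340],None,fx=4,fy=3.75,interpolation=cv2.INTER_CUBIC))
t=cv2.imread("pics/top_8.png")
cv2.imwrite("pics/c14.png",cv2.resize(t[150:265,235:385],None,fx=5,fy=5,interpolation=cv2.INTER_CUBIC))
E
```

```text
13.925 [ 0.5426 -0.0439  0.1322] [-179.9     0.22   17.08] [-0.35  0.16 -1.3 ] 0.0248
```

View pics/c13.png

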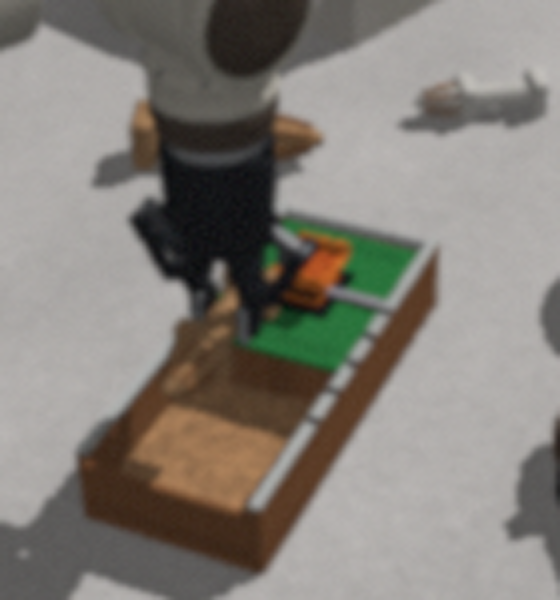

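View pics/c14.png

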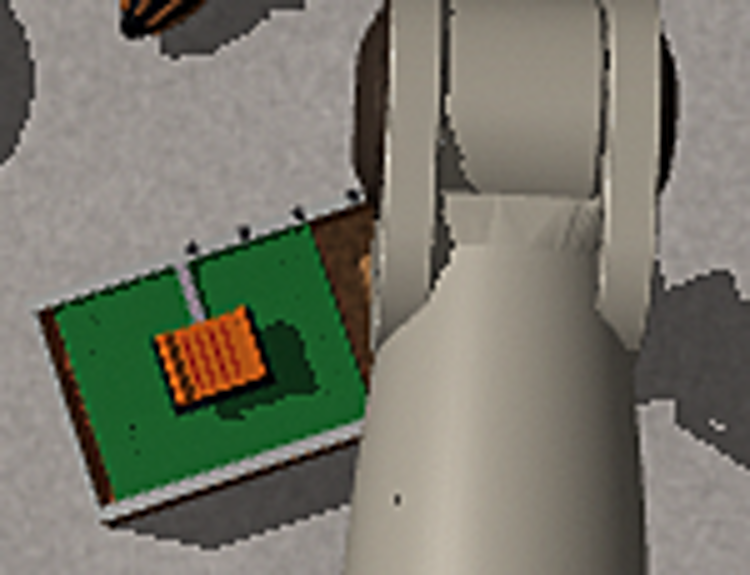

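Run:
```python
from h import *
print(proj("scene",[[.5692,-.1286,.1465],[.5692,-.1286,.135],[.5435,-.0445,.1465]]))
t=cv2.imread("pics/scene_8.png")
cv2.imwrite("pics/c15.png",cv2.resize(t[190:250,220:290],None,fx=9,fy=9,interpolation=cv2.INTER_CUBIC))
```

```text
[[241.68979152 234.09097703]
 [241.98938392 237.22598254]
 [256.68743065 214.09577113]]
```

View pics/c15.png

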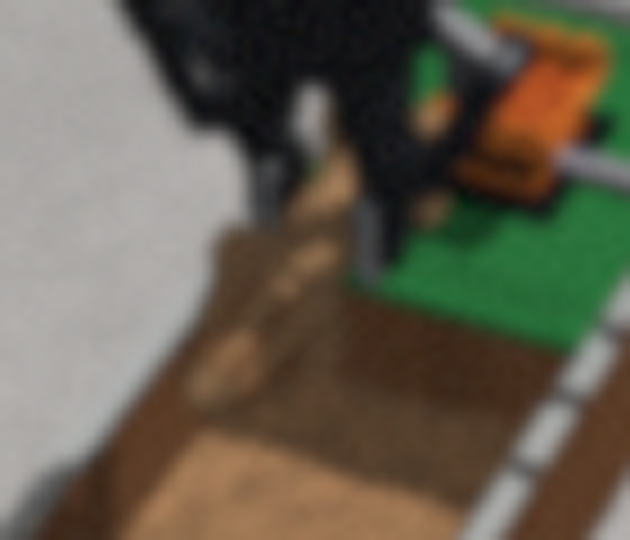

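Call:
{"fn": "send_rows", "kwargs": {
  "targets": [
    [1,0,0,-30,0],
    [1,0,0,-60,0],
    [1,0,0,-85,0],
    [1,0,0,-100,0],
    [1,0,0,-107,0],
    [1,0,0,-107,0]
  ]
}}

```text
time: 14.68
ee_pos: [0.5441, -0.0447, 0.0284]
tcp_rot: [180.0, -0.0, 17.0]
wrist_force: [0.1, -0.0, -1.0]
opening: 0.0247
```

Call:
{"fn": "send_rows", "kwargs": {
  "targets": [
    [1,0,0,-1.5,0],
    [1,0,0,-3,0],
    [1,0,0,-3,0]
  ]
}}

```text
time: 15.05
ee_pos: [0.5442, -0.045, 0.0254]
tcp_rot: [180.0, -0.0, 17.0]
wrist_force: [-0.4, -0.0, -1.1]
opening: 0.0245
```

Call:
{"fn": "send_rows", "kwargs": {
  "targets": [
    [1,0,0,-1.5,0],
    [1,0,0,-2.5,0],
    [1,0,0,-2.5,0]
  ]
}}

```text
time: 15.42
ee_pos: [0.544, -0.045, 0.0226]
tcp_rot: [-180.0, 0.0, 17.0]
wrist_force: [-0.1, -1.0, -1.3]
opening: 0.0244
```

Call:
{"fn": "send_rows", "kwargs": {
  "targets": [
    [1,0,0,-1,0],
    [1,0,0,-1.5,0],
    [1,0,0,-1.5,0]
  ]
}}

```text
time: 15.8
ee_pos: [0.5442, -0.0449, 0.022]
tcp_rot: [180.0, -0.0, 17.0]
wrist_force: [-2.9, 0.3, 4.2]
opening: 0.0244
```

Call:
{"fn": "send_rows", "kwargs": {
  "targets": [
    [0.4,0,0,0,0],
    [0.4,0,0,0,0],
    [0.4,0,0,0,0],
    [0.4,0,0,10,0],
    [0.4,0,0,40,0],
    [0.4,0,0,90,0],
    [0.4,0,0,120,0],
    [0.4,-15,50,120,0]
  ]
}}

```text
time: 16.8
ee_pos: [0.5309, 0.0037, 0.1447]
tcp_rot: [179.9, -0.3, 16.8]
wrist_force: [0.3, -0.1, -0.8]
opening: 0.0513
```

Call:
{"fn": "send_rows", "kwargs": {
  "targets": [
    [1,-15,45,0,0],
    [1,-27,85,0,0],
    [1,-27,85,0,0]
  ]
}}

```text
time: 17.18
ee_pos: [0.5016, 0.0922, 0.1421]
tcp_rot: [-180.0, -0.1, 17.2]
wrist_force: [0.3, 0.1, 1.0]
opening: 0.0003
```

```bash
python3 snap.py 9 scene top
python3 - <<'E'
import cv2
t=cv2.imread("pics/scene_9.png")
cv2.imwrite("pics/c16.png",cv2.resize(t[130:290,200:340],None,fx=4,fy=3.75,interpolation=cv2.INTER_CUBIC))
t=cv2.imread("pics/top_9.png")
cv2.imwrite("pics/c17.png",cv2.resize(t[150:265,235:385],None,fx=5,fy=5,interpolation=cv2.INTER_CUBIC))
E
```

```text
17.275 [0.5022 0.0902 0.1418] [ 1.7998e+02 -4.0000e-02  1.7040e+01] [ 0.26 -0.1   0.28] -0.0002
```

View pics/c16.png

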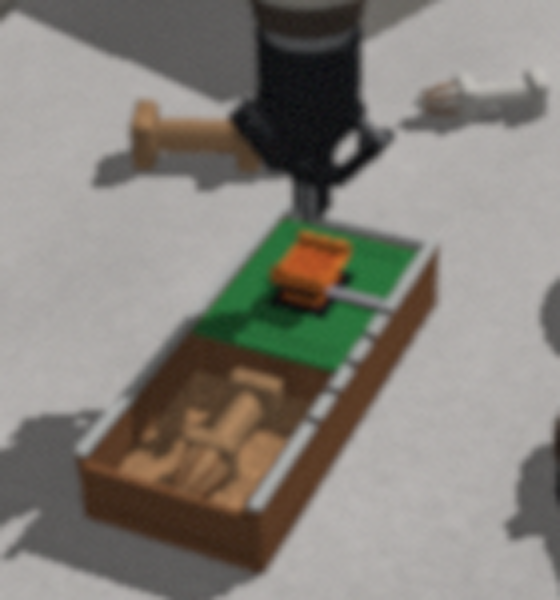

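View pics/c17.png

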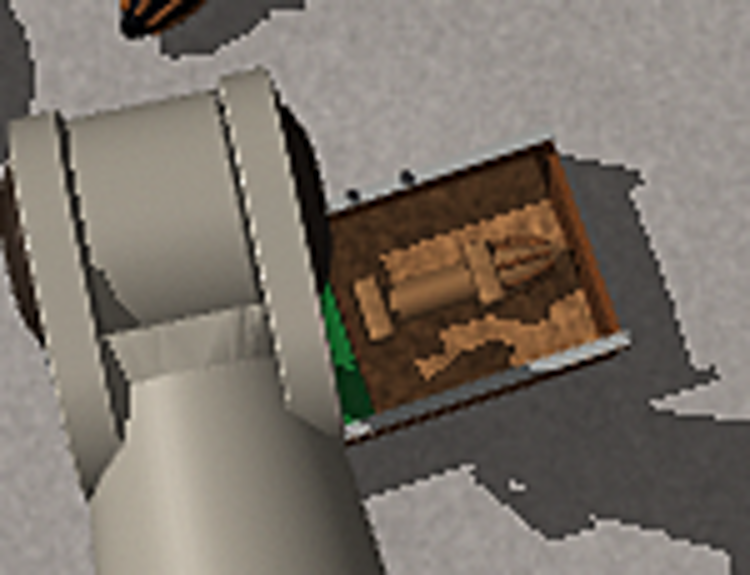

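Call:
{"fn": "send_rows", "kwargs": {
  "targets": [
    [1,2,-3,-20,0],
    [1,2,-3,-35,0],
    [1,2,-3,-42,0],
    [1,2,-3,-45,0],
    [1,2,-3,-47,0],
    [1,2,-3,-49,0],
    [1,2,-3,-49,0]
  ]
}}

```text
time: 18.15
ee_pos: [0.5043, 0.0869, 0.0929]
tcp_rot: [180.0, -0.0, 17.0]
wrist_force: [-2.4, -2.6, 6.7]
opening: 0.0003
```

Run:
```python
from h import *
a=np.radians(17);x=np.array([np.cos(a),np.sin(a)]);y=np.array([-x[1],x[0]]);o=np.array([.525,.0175])
for n,p,z in (("tip",(566,247),.036),("buttL",(355,280),.056),("buttR",(373,338),.056)):
    P=back("top",(np.array(p)+.5)/5-.5+[235,150],z)[0][:2]-o;print(n,P@x,P@y)
```

```text
tip 0.0010860480879568112 -0.15886534183918521
buttL 0.0212091544466661 -0.025449928172257275
buttR -0.01641828245462278 -0.024240791666226474
```

Call:
{"fn": "send_rows", "kwargs": {
  "targets": [
    [1,0,0,-1.5,0],
    [1,0,0,-3,0],
    [1,0,0,-4,0],
    [1,0,0,-4,0]
  ]
}}

```text
time: 18.65
ee_pos: [0.5044, 0.0869, 0.0895]
tcp_rot: [180.0, -0.1, 17.0]
wrist_force: [-4.4, -3.0, 10.2]
opening: -0.0001
```

Call:
{"fn": "send_rows", "kwargs": {
  "targets": [
    [1,0,0,-0.5,0],
    [1,0.9,-2.9,-0.5,0],
    [1,1.8,-5.7,-0.5,0],
    [1,2.6,-8.6,-0.5,0],
    [1,3.8,-12.4,-0.5,0],
    [1,5.3,-17.2,-0.5,0],
    [1,7,-23,-0.5,0],
    [1,8.8,-28.7,-0.5,0],
    [1,8.8,-28.7,-0.5,0]
  ]
}}

```text
time: 19.77
ee_pos: [0.5133, 0.0581, 0.0892]
tcp_rot: [180.0, -0.1, 17.0]
wrist_force: [-3.7, -2.7, 11.0]
opening: -0.0001
```

```bash
python3 snap.py 10 scene
python3 - <<'E'
import cv2
t=cv2.imread("pics/scene_10.png")
cv2.imwrite("pics/c18.png",cv2.resize(t[130:290,200:340],None,fx=4,fy=3.75,interpolation=cv2.INTER_CUBIC))
E
```

```text
19.825 [0.5132 0.0581 0.0892] [ 1.7996e+02 -8.0000e-02  1.6970e+01] [-4.92 -3.72 10.11] -0.0001
```

View pics/c18.png

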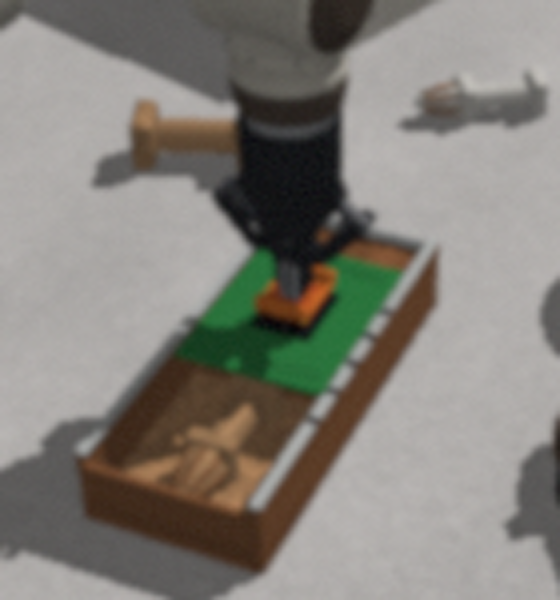

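Call:
{"fn": "send_rows", "kwargs": {
  "targets": [
    [1,0.5,-4,0,0],
    [1,2.1,-9.7,0,0],
    [1,3.7,-15.5,0,0],
    [1,5.4,-21.2,0,0],
    [1,7.1,-27,0,0],
    [1,8.8,-32.7,0,0],
    [1,10.5,-38.4,0,0],
    [1,12.2,-44.1,0,0],
    [1,14,-49.9,0,0],
    [1,15,-53.5,0,0]
  ]
}}

```text
time: 21.08
ee_pos: [0.5292, 0.0052, 0.0896]
tcp_rot: [180.0, -0.2, 17.0]
wrist_force: [0.2, 2.3, 9.8]
opening: 0.0
```

Call:
{"fn": "send_rows", "kwargs": {
  "targets": [
    [1,1.2,-4,-0.4,0],
    [1,2.9,-9.7,-0.4,0],
    [1,4.6,-15.5,-0.4,0],
    [1,6.3,-21.2,-0.4,0],
    [1,8.1,-27,-0.4,0],
    [1,9.8,-32.7,-0.4,0],
    [1,11.5,-38.4,-0.4,0],
    [1,13.2,-44.1,-0.4,0],
    [1,15,-49.9,-0.4,0],
    [1,16,-53.5,-0.4,0]
  ]
}}

```text
time: 22.32
ee_pos: [0.5456, -0.0484, 0.0893]
tcp_rot: [180.0, -0.3, 17.0]
wrist_force: [0.7, 2.7, 10.4]
opening: -0.0001
```

Now the last stretch to the shut stop, slower.

Call:
{"fn": "send_rows", "kwargs": {
  "targets": [
    [1,0.9,-3,0,0],
    [1,1.8,-6,0,0],
    [1,2.7,-9,0,0],
    [1,3.6,-12,0,0],
    [1,4.5,-15,0,0],
    [1,5.1,-17,0,0],
    [1,5.7,-19,0,0],
    [1,5.7,-19,0,0]
  ]
}}

```text
time: 23.32
ee_pos: [0.5509, -0.0665, 0.0892]
tcp_rot: [-179.9, -0.2, 17.0]
wrist_force: [0.0, 6.9, 10.4]
opening: 0.0003
```

```bash
python3 snap.py 11 scene
python3 - <<'E'
from h import *
t=cv2.imread("pics/scene_11.png")
cv2.imwrite("pics/c19.png",cv2.resize(t[130:290,200:340],None,fx=4,fy=3.75,interpolation=cv2.INTER_CUBIC))
im=t;b,g,r=[im[...,i].astype(int) for i in range(3)]
m=((g>1.5*r)&(g>1.3*b)&(g>40)).astype(np.uint8)
cs,_=cv2.findContours(m,cv2.RETR_EXTERNAL,cv2.CHAIN_APPROX_NONE)
c=max(cs,key=cv2.contourArea);q=cv2.approxPolyDP(cv2.convexHull(c),3,True)[:,0]
P=back("scene",q,.068)
a=np.radians(17);x=np.array([np.cos(a),np.sin(a)]);y=np.array([-x[1],x[0]]);o=np.array([.525,.017])
for u,p in zip(q,P): print(u,"caddy",((p[:2]-o)@x).round(4),((p[:2]-o)@y).round(4))
E
```

```text
23.375 [ 0.5509 -0.0666  0.0892] [-179.95   -0.24   17.04] [-0.84  6.21 10.43] 0.0001
[283 227] caddy 0.054 -0.0056
[260 265] caddy 0.0579 -0.168
[223 252] caddy -0.0578 -0.1664
[245 222] caddy -0.0603 -0.0314
[268 222] caddy 0.0034 -0.0035
```

View pics/c19.png

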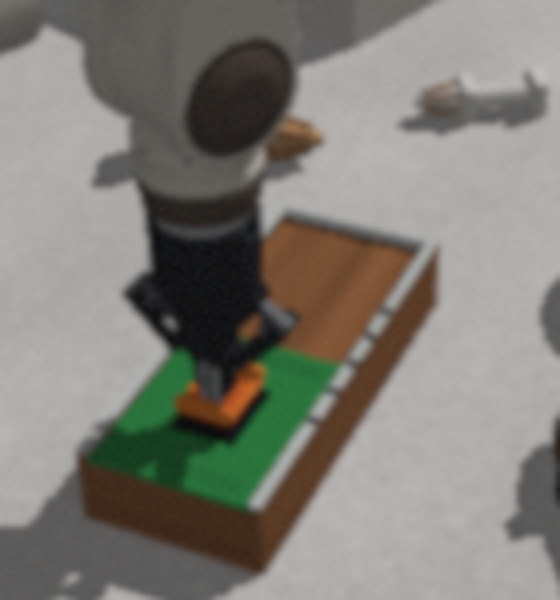

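Call:
{"fn": "send_rows", "kwargs": {
  "targets": [
    [1,0,0,5,0],
    [1,0,0,12,0],
    [1,0,0,50,0],
    [1,-30,40,100,0],
    [1,-60,90,120,0],
    [1,-90,140,130,0],
    [1,-120,190,130,0],
    [1,-150,240,130,0],
    [1,-150,280,130,0],
    [1,-150,280,130,0]
  ]
}}

```text
time: 24.62
ee_pos: [0.3991, 0.2144, 0.2172]
tcp_rot: [-180.0, -0.0, 17.2]
wrist_force: [1.0, -0.9, 0.3]
opening: -0.0
```

```bash
python3 snap.py 12 scene top
python3 - <<'E'
from h import *
for n in("top","scene"):
  A=cv2.imread(f"pics/{n}0.png");t=cv2.imread(f"pics/{n}_12.png")
  for im in (A,t):
    b,g,r=[im[...,i].astype(int) for i in range(3)]
    m=((g>1.5*r)&(g>1.3*b)&(g>40)).astype(np.uint8)
    cs,_=cv2.findContours(m,cv2.RETR_EXTERNAL,cv2.CHAIN_APPROX_NONE)
    c=max(cs,key=cv2.contourArea);print(n,cv2.approxPolyDP(cv2.convexHull(c),3,True)[:,0].tolist())
    m=((r>180)&(g<140)&(b<60));u=np.argwhere(m);print("orange",len(u),u.mean(0)[::-1])
t=cv2.imread("pics/scene_12.png");a=cv2.imread("pics/scene0.png")
f=lambda t:cv2.resize(t[165:290,205:315],None,fx=3.6,fy=3.6,interpolation=cv2.INTER_CUBIC)
cv2.imwrite("pics/c20.png",np.hstack([f(a),f(t)]))
E
```

```text
24.725 [0.3995 0.2124 0.2172] [1.7998e+02 2.0000e-02 1.7040e+01] [-0.39  0.16  0.61] -0.0001
top [[345, 180], [358, 216], [307, 233], [295, 196]]
orange 100 [326.43 204.46]
top [[345, 180], [358, 216], [307, 233], [295, 196]]
orange 164 [326.75609756 203.47560976]
scene [[249, 217], [283, 227], [260, 265], [222, 252]]
orange 13 [257.69230769 235.15384615]
scene [[283, 227], [260, 265], [223, 253], [249, 217]]
orange 21 [256.52380952 233.66666667]
```

View pics/c20.png

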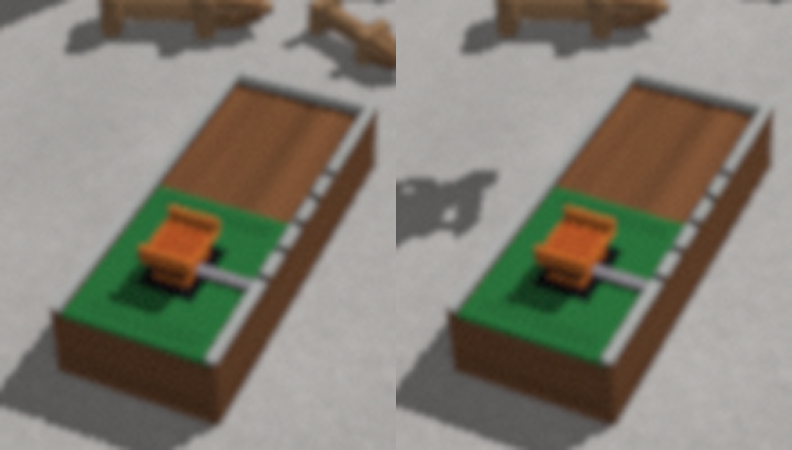

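View pics/top_12.png

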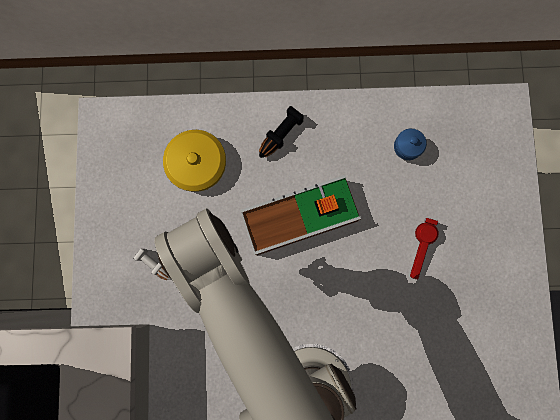

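The cover's corners are back at their starting pixels: (345,180), (358,216), (307,233) and (295,196) in the top view. The tab stands up as it did at the start, and the bystanders are where they were. I'm handing in.

```bash
python3 -c "
from workcell import bot
print(bot.job_done())"
```

```text
the job is handed in; nothing more can be done
None
```

The smaller wooden squeezer is inside the caddy, and the cover is shut with the tab up. I handed the job in at about 25 s of the 61 s; no verdict is reported.

**What I did:**
- **Opening:** I pressed the tab about 7 mm (around 10 N) and slid the cover fully open. It moved about 158 mm by the camera.
- **Placing:** I gripped the squeezer at its waist, laid it along the bay and released it.
- **Shutting:** I pressed the tab again, pushed the cover to its shut stop and let the tab up.

**What the last checks showed:**
- **Squeezer, before shutting:** it lay flat along the bay. Its middle was about 2 mm off the centre line and at caddy y of about -92 mm. I could not see it after the cover closed.
- **Cover and tab, after shutting:** the cover's corners matched the starting pictures exactly in the top view and to within 1 pixel in the scene view. The tab looked as it did at the start.
- **Forces:** wrist readings stayed under about 14 N at the moments sampled. They were only read at the end of each move, so short peaks in between are not covered.
- **Bystanders:** the red press, sugar bowl and tortilla warmer are at the same places in the top view.

**Disagreements:** the caddy's width measured about 130–134 mm from the top view against the stated 144 mm, probably because the far wall blends into the table. I positioned from the cover and tab instead. The tab's face was about 7 mm higher than nominal, found by touch.

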